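# Unfold the crank grip of a kitchen lid press and clamp the jar

## Robot

A 7-joint arm with a two-finger parallel gripper is mounted at the origin on the work surface. World frame = base frame: x ahead of the robot, y to its left, z up, the work surface at z = 0. Lengths are in m, angles in rad, forces in N, time in s.
With the tool pointing down it reaches from about 0.4 to 0.875 m from the base axis. Payload 19.3 kg.
Tool frame: the origin (TCP) lies midway between the tips of the shut fingers; the grasp point (between the pads) lies 19 mm behind it; z points along the fingers, y is the line along which they close (so a half turn about z gives the same grasp; the last joint's range is limited). The gripper opens to 85 mm and grips with 20 to 120 N. Pads are 22 mm wide; open, the fingers measure 114 mm over their backs; the gripper's body (76 mm by 85 mm) begins 54 mm behind the grasp point. The pads swing forward as they close: fully open they stand 13 mm farther back than shut.
Start: joints at [-1.204, 0.521, -0.036, 1.599, 0.021, 1.021, -0.113], TCP at [0.264, 0.566, 0.231] pointing down, gripper open.
Joint ranges: [-2.91, 2.91], [-0.3, 2.13], [-1.5, 1.42], [0.17, 2.43], [-1.26, 4.41], [0.16, 1.93], [-2.52, 2.52]. Speed limits (rad/s): [1.89, 1.89, 2.39, 2.39, 3.01, 3.01, 3.01].

## Interface

Orientations are given as a rotation vector (axis times angle).
In Python, from rig import manip, optics gives the robot as it stands.
- The arm moves only by the shell command python3 -m creep 'ROWS' [FORCE]. ROWS is JSON, a list of rows, each a list of 3 entries, a list of its own where there are three numbers: the finger opening in m, from 0 to 0.0854, then the shift along the tool's x, y, z in m, then the turn, a rotation vector about the tool's x, y, z in degrees. A call has 1 to 5 rows; each row shifts and turns the commanded pose from where the row before left it, along the tool's axes as they then stand; what a row does not reach is not made up. A row lasts 1/10 s, in which the tool goes at most 50 mm and 8.59 degrees, less where a joint would pass 70% of its speed; a pose out of reach is approached as far as the arm can. A call is refused whole if a number of a shift passes 0.05 or a number of a turn 8.59, either way. A call with a gripper value outside its range is refused whole. The fingers move at their own pace and stop on an object; FORCE is the grip in N (left out, the last holds). Time passes only in rows, so rows that do not move let the fingers close. It gives the time, the measured TCP pose, the force, the opening and the grip force at its end, in the units of the state.
- manip.state(): the state, without advancing time (a new reading comes with each control period).
- optics.get_image(name): name is "side" or "top"; returns a dict with "img" (420x560x3 uint8, red, green, blue), "camera_matrix" (3x3 intrinsics, pixels), "k1" (the pictures are not rectified: a ray, as slopes to the right and down, at radius r is drawn at 1 + k1 r^2 times it, then the intrinsics apply), "R" (3x3) and "t" (3): a world point X has camera coordinates R X + t. Camera axes: x right, y down, z forward; pixel columns grow to the right and rows downward; lengths in m; the calibration is good to about 2 mm. A picture is of the moment at which its call begins. There is no depth.
- manip.hand_in(): hands the job in; it is judged then, once.
The state is a dict: "time_s": time; "joint_pos": joint angles; "joint_velocities": joint speeds; "tau": joint torques, N m; "tcp_pos": TCP position; "eef_rot": TCP orientation; "force": force on the tool from outside, world axes, zero at the start; "moment": the same for the moment, N m; "opening": opening from 0.0 (shut) to 1.0 (fully open); "finger_force": force on a finger pad.
Only numpy, scipy, OpenCV 4.12 (cv2) and the standard library are available. Lean on these libraries where they do the work, as an engineer would, in place of code of your own. Each camera call takes 0.05 s, during which the arm holds its last target. There are 200 camera calls.

## Task

A jar stands under the kitchen lid press. Swing the press's folded red crank grip all the way upright, then crank it clockwise (seen from above) until the pad comes down on the jar's lid and holds it firmly: stop when the crank has clearly become stiffer, without crushing the jar. Let go with the grip still upright, and leave the other jars and the mug where they are.

Things in the scene. Friction and masses are not known exactly. Their poses are not given: they have to be found in the camera images.
- press: Lid press fixed to the counter: dark steel bridge, 44 mm deep (its x), 174 mm wide (its y); two posts, inner faces 138 mm apart, carry a grey beam whose top is 190 mm above the counter. Origin: on the counter midway between the posts, straight below the crank axis; z up. The jar to be pressed stands on the counter there.
- crank_axis (a point): Point on the vertical axis of the crank, under the crank arm, 200 mm above the counter. The steel arm (12 mm wide, 8 mm thick, top at 208 mm) runs level from here to the grip's hinge, at any heading at the start. Clockwise from above lowers the pad 24 mm per turn. The crank has a steady drag, about 6 N at the upright grip as it turns (less is felt at rest), and stays where it is left.
- grip_hinge (a point): Centre of the grip's hinge at the outer end of the crank arm, 70 mm from the crank axis and 224 mm above the counter. The hinge pin is level and square to the arm: the grip swings in the vertical plane that holds the arm.
- grip_end (a point): Centre of the free end of the grip, 80 mm from grip_hinge. The grip is a red plastic sleeve 18 mm in diameter, covering 14 to 80 mm from the hinge, which spins freely about its own axis. Folded, it lies over the arm with its axis 16 mm above the arm's top and its free end pointing back over the crank axis.
- grip_fold (a joint): Fold angle of the grip: 0 lying flat over the arm towards the crank axis, 1.571 upright (a hard stop, its working position). A stiff friction hinge: about 2 N at the sleeve's outer part moves it, and it stays where it is left. It has no latch, so pulling the upright grip towards the crank axis folds it again.
- pad: Round black rubber pad, 60 mm wide, under the beam on the crank axis; sinks as the crank turns clockwise. Origin: centre of its underside. It is sprung: from the first touch on the lid, each 11 degrees of crank adds about 18 N on the pad and 1 N to the force that turns the upright grip. About 4 N over the drag (25 to 50 degrees past touch) is firm; over 110 N on the pad crushes the jar.
- jar_red: Amber jar with a red lid, 72 mm in diameter, 95 to 120 mm tall (the jars differ; heights not measured). Origin: centre of its underside. Any one of the three jars may be the one standing under the press; the others are bystanders.
- jar_green: The same with a green lid.
- jar_yellow: The same with a yellow lid.
- mug: White mug, 76 mm in diameter, 88 mm tall; a bystander. Origin: centre of its underside.
Things that resemble listed ones, but are neither listed nor needed, are in the scene too. Of the things shaped like the press, the steel one is meant.

How it is judged:
On the way, in this order (a step that is already met when the one before it is completed fails the run):
1. the crank grip is swung upright (value of joint grip_fold above 1.42 rad), for 0.2 s.
2. the pad presses firmly on the jar (contact force between pad and anything else above 27 N), for 0.2 s.
At the end, for the whole second after the job is handed in: The crank grip is still upright (within 12 degrees), the pad holds the jar with 25 to 95 N, all three jars and the mug are within 15 mm of where they stood, and the robot has let go (value of joint grip_fold above 1.36 rad and contact force between pad and anything else between 25 and 95 N and distance of each of jar_red, jar_green, jar_yellow, mug from where it was at the start of the episode below 0.015 m); the robot touches nothing.
It fails at once if the jar is crushed (more than 110 N on the pad) (contact force between pad and anything else above 110 N).
It fails at once if the crank is turned (its end moved over 40 mm) while the grip is not upright (distance of grip_hinge from where it was at the start of the episode above 0.04 m and value of joint grip_fold below 1.2 rad).
It fails at once if a jar or the mug is shoved more than 25 mm (distance of any of jar_red, jar_green, jar_yellow, mug from where it was at the start of the episode above 0.025 m).
It also fails if it takes over 69 s, if anything falls off the work surface, if the arm or the gripper's body presses on something with over 40 N, if the wrist force passes 120 N, or if a joint passes its speed limit or range.

## Working session

There is one attempt and no reset: what is moved stays moved. The work goes in short steps, Python scripts to look and compute and a shell command to move; the robot and the scene stay as the last step left them, time stands still between calls to the robot, and variables do not carry over. Pictures are saved under pics/ and viewed, at most 10 in all, crops included, and the job is handed in when it is done.

```bash
mkdir -p pics
cat > h.py <<'E'
import numpy as np, cv2
from rig import manip, optics
def get(n):
    return optics.get_image(n)
def ray(c,px):
    K=np.array(c["camera_matrix"]);R=np.array(c["R"]);t=np.array(c["t"])
    u=np.linalg.inv(K)@[px[0],px[1],1]; d=u[:2].copy(); k=c["k1"]; s=d.copy()
    for _ in range(20): s=d/(1+k*(s@s))
    return -R.T@t, R.T@np.array([s[0],s[1],1])
def onz(c,px,z):
    o,d=ray(c,px); return o+d*(z-o[2])/d[2]
def proj(c,X):
    K=np.array(c["camera_matrix"]);p=np.array(c["R"])@X+np.array(c["t"]);s=p[:2]/p[2]
    s=s*(1+c["k1"]*(s@s)); return (K@[s[0],s[1],1])[:2]
def tri(c1,p1,c2,p2):
    o1,d1=ray(c1,p1);o2,d2=ray(c2,p2)
    a,b=np.linalg.lstsq(np.array([d1,-d2]).T,o2-o1,rcond=None)[0]
    return (o1+a*d1+o2+b*d2)/2, np.linalg.norm(o1+a*d1-o2-b*d2)
E
python3 - <<'E'
from h import *
for n in("top","side"):
    c=get(n); cv2.imwrite(f"pics/{n}0.png",c["img"][:,:,::-1])
    print(n,-np.array(c["R"]).T@c["t"],np.array(c["R"]).round(2).tolist())
print(manip.state())
E
```

```text
top [0.47829335 0.03187184 1.07871207] [[-0.0, -1.0, -0.01], [-1.0, 0.0, -0.1], [0.1, 0.01, -1.0]]
side [ 0.35483004 -0.42975786  0.70589646] [[0.91, -0.41, 0.0], [-0.3, -0.67, -0.68], [0.28, 0.62, -0.73]]
{'time_s': 0.1, 'joint_pos': array([-1.20422412,  0.52193512, -0.03631355,  1.59989201,  0.02120209,
        1.02110045, -0.11279381]), 'joint_velocities': array([ 9.45342210e-04, -1.23057242e-03, -4.35880203e-05, -1.13623126e-03,
       -1.92094719e-03,  5.88778547e-04, -1.91453456e-04]), 'tau': array([ 5.47180462e-03, -9.28495288e+01,  1.98408678e+00, -3.70527291e+01,
        1.80438260e-02,  5.55755891e-03,  4.75875936e-05]), 'tcp_pos': array([0.26430738, 0.56606443, 0.23081659]), 'eef_rot': array([-6.80636433e-01, -3.06683831e+00,  1.47728087e-03]), 'force': array([-0.76688983, -0.07214869, -1.21401418]), 'moment': array([ 0.00651964, -0.02090016, -0.00401697]), 'finger_force': 0.0, 'opening': 0.9984925694952842}
```

View pics/top0.png

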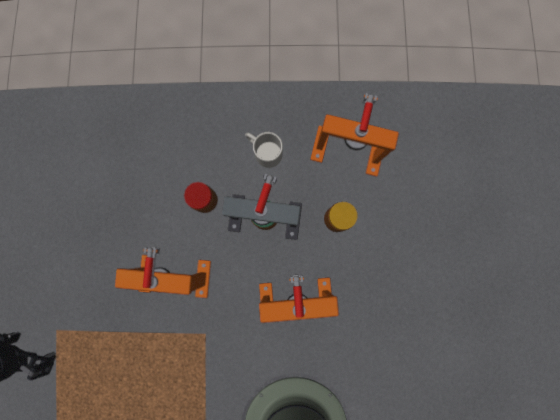

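View pics/side0.png

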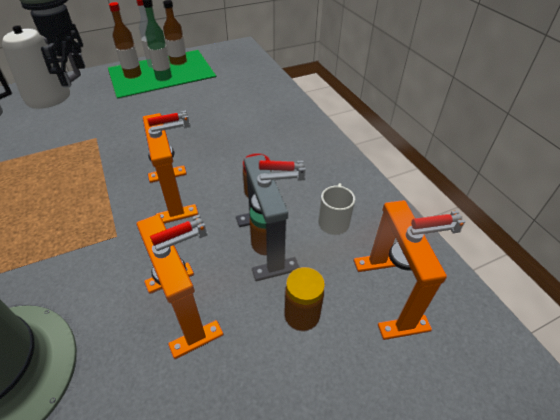

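The top view shows four cranks: grey steel at (265,195), orange at (366,115), (150,268) and (298,297). The red lid at (198,196) is also red. I choose the steel one, with the green jar under it; side view at (275,170). Next I'll take a close crop and measure.

```bash
cat > m.py <<'E'
from h import *
def redaxis(c,box):
    x0,y0,x1,y1=box; im=c["img"][y0:y1,x0:x1]
    hsv=cv2.cvtColor(im,cv2.COLOR_RGB2HSV)
    m=(((hsv[...,0]<6)|(hsv[...,0]>174))&(hsv[...,1]>170)&(hsv[...,2]>70)).astype(np.uint8)
    n,l,s,ce=cv2.connectedComponentsWithStats(m); k=1+np.argmax(s[1:,4])
    p=np.argwhere(l==k)[:,::-1].astype(float)+[x0,y0]
    mu=p.mean(0); u=np.linalg.svd(p-mu,full_matrices=False)[2][0]
    t=(p-mu)@u; return mu+u*t.min(),mu+u*t.max(),mu,len(p)
E
python3 - <<'E'
from m import *
t=get("top");s=get("side")
a=cv2.resize(t["img"][155:255,205:325],None,fx=3.2,fy=4,interpolation=2)[:, :, ::-1]
b=cv2.resize(s["img"][145:245,230:330],None,fx=4,fy=4,interpolation=2)[:,:,::-1]
cv2.imwrite("pics/crop.png",np.hstack([a,b]))
A=redaxis(t,(240,165,290,218));B=redaxis(s,(250,158,310,175));print(A);print(B)
for p in A[:3]: print("top@.224",onz(t,p,.224))
for p in B[:3]: print("side@.224",onz(s,p,.224))
print(tri(t,A[2],s,B[2]))
# beam: grey top corners
for n,px in (("mug",(268,150)),): print(n,onz(t,px,.088))
for px in((198,196),(342,216)): print("jar",onz(t,px,.108))
for px in((366,115),(150,268),(298,297)):print("or",onz(t,px,.224))
E
```

```text
(array([267.53968296, 183.84387465]), array([258.19203592, 211.40430183]), array([262.89847716, 197.52791878]), 197)
(array([258.97355156, 163.91112965]), array([293.06094105, 164.90062465]), array([274.988, 164.376]), 250)
top@.224 [0.61849595 0.06331093 0.224     ]
top@.224 [0.55861622 0.08351948 0.224     ]
top@.224 [0.58866341 0.0733741  0.224     ]
side@.224 [0.55884848 0.09555087 0.224     ]
side@.224 [0.6168079 0.0665728 0.224    ]
side@.224 [0.58610446 0.08191159 0.224     ]
(array([0.58528138, 0.07386089, 0.2310618 ]), np.float64(0.0051821635907441585))
mug [0.72771567 0.0670644  0.088     ]
jar [0.6084267  0.23939688 0.108     ]
jar [ 0.55724721 -0.11405275  0.108     ]
or [ 0.77213717 -0.15512617  0.224     ]
or [0.43716199 0.31735861 0.224     ]
or [ 0.37630699 -0.00074452  0.224     ]
```

View pics/crop.png

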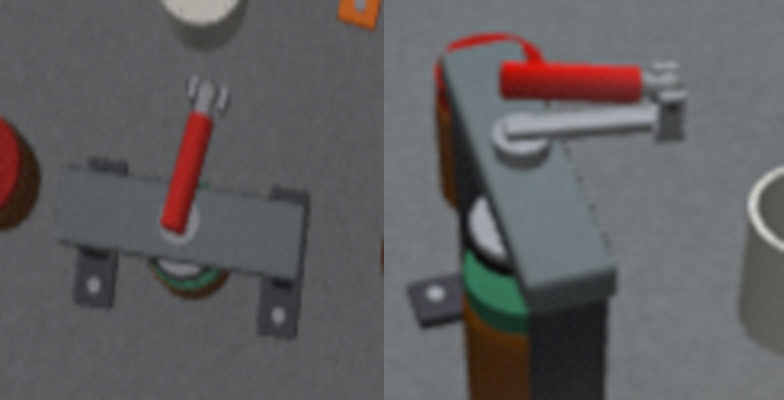

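The crop confirms the steel press: crank at heading about -19°, hinge near (0.632, 0.059), axis near (0.566, 0.081), green lid under the pad. The sleeve length comes out at 63 mm against the nominal 66. I'll lift, then travel.

```bash
python3 -m creep '[[0.0854,[0,0,-0.05],[0,0,-3]],[0.0854,[0,0,-0.05],[0,0,-3.3]],[0.0854,[0,0,0],[0,0,0]]]' 20
python3 - <<'E'
from h import *
from scipy.spatial.transform import Rotation as R
s=manip.state();r=R.from_rotvec(s["eef_rot"]);print(r.as_matrix().round(3),r.inv().apply(np.array([.577,.0776,.331])-s["tcp_pos"]))
E
```

```text
time_s: 0.5
tcp_pos: [0.2653, 0.5681, 0.3378]
eef_rot: [0.508, 3.098, 0.014]
force: [-0.5, 1.0, -0.4]
opening: 1.001
finger_force: 0.0
[[-0.948  0.319  0.003]
 [ 0.319  0.948  0.008]
 [-0.     0.009 -1.   ]] [-0.45205422 -0.36533392  0.00364881]
```

```bash
python3 -m creep '[[0.0854,[-0.038,-0.0305,0],[0,0,0]],[0.0854,[-0.038,-0.0305,0],[0,0,0]],[0.0854,[-0.038,-0.0305,0],[0,0,0]],[0.0854,[-0.038,-0.0305,0],[0,0,0]],[0.0854,[-0.038,-0.0305,0],[0,0,0]]]' >/dev/null; python3 -m creep '[[0.0854,[-0.038,-0.0305,0],[0,0,0]],[0.0854,[-0.038,-0.0305,0],[0,0,0]],[0.0854,[-0.038,-0.0305,0],[0,0,0]],[0.0854,[-0.038,-0.0305,0],[0,0,0]],[0.0854,[-0.038,-0.0305,0],[0,0,0]]]'>/dev/null;  python3 -m creep '[[0.0854,[-0.036,-0.03,0],[0,0,0]],[0.0854,[-0.036,-0.03,0],[0,0,0]],[0.06,[0,0,0],[0,0,0]],[0.06,[0,0,0],[0,0,0]]]'
cat > to.py <<'E'
import sys
from h import *
from scipy.spatial.transform import Rotation as R
s=manip.state();r=R.from_rotvec(s["eef_rot"]);print(s["tcp_pos"],r.as_matrix().round(3).tolist(),s["joint_pos"].round(2),r.inv().apply(np.array([float(a) for a in sys.argv[1:4]])-s["tcp_pos"]).round(4))
E
python3 to.py .577 .0776 .21
```

```text
time_s: 1.9
tcp_pos: [0.5755, 0.0745, 0.3309]
eef_rot: [-0.514, -3.099, 0.001]
force: [0.1, 0.5, -0.5]
opening: 0.707
finger_force: 0.0
[0.57546706 0.07452984 0.3308915 ] [[-0.946, 0.323, -0.001], [0.323, 0.946, -0.0], [0.0, -0.0, -1.0]] [-0.36  0.36  0.18  1.6  -0.07  1.18  1.07] [-0.0005  0.0035  0.1209]
```

```bash
python3 -m creep '[[0.06,[0,0.0035,0.04],[0,0,0]],[0.06,[0,0,0.04],[0,0,0]],[0.06,[0,0,0.02],[0,0,0]],[0.06,[0,0,0.019],[0,0,0]],[0.06,[0,0,0],[0,0,0]]]' 20; python3 to.py .577 .0776 .21
python3 - <<'E'
from h import *
s=get("side");t=get("top")
cv2.imwrite("pics/c2.png",np.hstack([cv2.resize(s["img"][110:230,210:340],None,fx=3,fy=3),cv2.resize(t["img"][140:260,205:335],None,fx=3,fy=3)])[:,:,::-1])
E
```

```text
time_s: 2.4
tcp_pos: [0.5748, 0.08, 0.2102]
eef_rot: [-0.508, -3.097, 0.002]
force: [-0.4, 0.2, -0.0]
opening: 0.704
finger_force: 0.0
[0.57483053 0.07997527 0.21023305] [[-0.948, 0.319, -0.004], [0.319, 0.948, -0.0], [0.003, -0.002, -1.0]] [-0.35  0.48  0.16  1.75 -0.09  0.92  1.09] [-0.0028 -0.0016  0.0002]
```

View pics/c2.png

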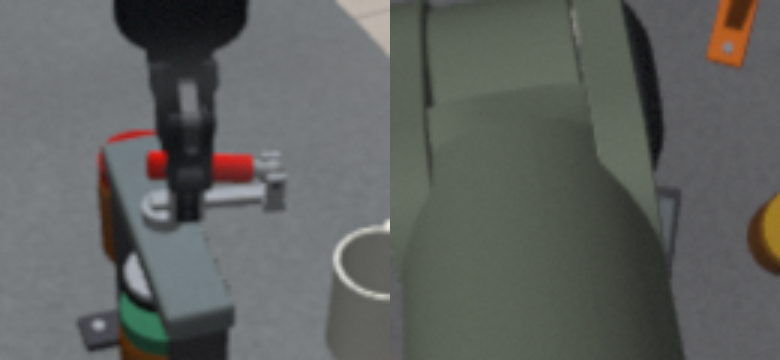

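The side crop shows the fingers straddling the sleeve and arm at crop pixel (190,170), with the hinge to the right at (272,165) and nothing touched. Closing now.

```bash
python3 -m creep '[[0.0,[0,0,0],[0,0,0]],[0.0,[0,0,0],[0,0,0]],[0.0,[0,0,0],[0,0,0]],[0.0,[0,0,0],[0,0,0]],[0.0,[0,0,0],[0,0,0]]]' 20; python3 to.py .577 .0776 .21
```

```text
time_s: 3.0
tcp_pos: [0.5759, 0.0777, 0.2126]
eef_rot: [-0.512, -3.099, 0.002]
force: [-4.1, -5.2, 3.0]
opening: 0.199
finger_force: 21.1
[0.57591052 0.07773834 0.21256976] [[-0.947, 0.322, -0.001], [0.322, 0.947, -0.001], [0.001, -0.001, -1.0]] [-0.35  0.48  0.16  1.74 -0.09  0.93  1.09] [-0.0011  0.0002  0.0026]
```

```bash
python3 -m creep '[[0.0,[-0.002,0,-0.0153],[0,0,0]],[0.0,[-0.0059,0,-0.0142],[0,0,0]],[0.0,[-0.0094,0,-0.0122],[0,0,0]],[0.0,[0,0,0],[0,0,0]]]' 20; python3 to.py .577 .0776 .21;python3 - <<'E'
from h import *
s=get("side")
cv2.imwrite("pics/c3.png",cv2.resize(s["img"][90:220,220:350],None,fx=3,fy=3)[:,:,::-1])
E
```

```text
time_s: 3.4
tcp_pos: [0.5936, 0.0719, 0.2552]
eef_rot: [0.513, 3.098, -0.001]
force: [-3.1, -4.7, 4.1]
opening: 0.203
finger_force: 23.4
[0.59357444 0.07193869 0.25517362] [[-0.947, 0.322, 0.001], [0.322, 0.947, -0.001], [-0.001, -0.0, -1.0]] [-0.34  0.46  0.17  1.66 -0.09  1.03  1.1 ] [0.0176 0.     0.0452]
```

View pics/c3.png

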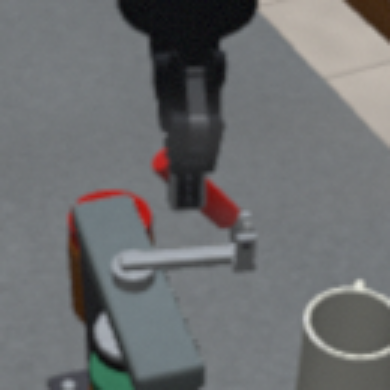

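The grip is following, at about 45° (sleeve from crop (160,160) to (240,215)). Continuing past vertical by a few mm to reach the stop.

```bash
python3 -m creep '[[0.0,[-0.0122,0,-0.0094],[0,0,0]],[0.0,[-0.0142,0,-0.0059],[0,0,0]],[0.0,[-0.0153,0,-0.002],[0,0,0]],[0.0,[0,0,0],[0,0,0]]]' 20; python3 to.py .632 .059 .272;python3 - <<'E'
from h import *
s=get("side")
cv2.imwrite("pics/c4.png",cv2.resize(s["img"][70:220,220:350],None,fx=3,fy=3)[:,:,::-1])
E
```

```text
time_s: 3.85
tcp_pos: [0.6328, 0.059, 0.2711]
eef_rot: [-0.513, -3.099, 0.001]
force: [-1.0, -4.1, 3.7]
opening: 0.203
finger_force: 24.0
[0.63281432 0.05898701 0.27110071] [[-0.947, 0.322, -0.0], [0.322, 0.947, -0.001], [0.0, -0.001, -1.0]] [-0.3   0.51  0.17  1.53 -0.09  1.11  1.14] [ 0.0008 -0.0003 -0.0009]
```

View pics/c4.png

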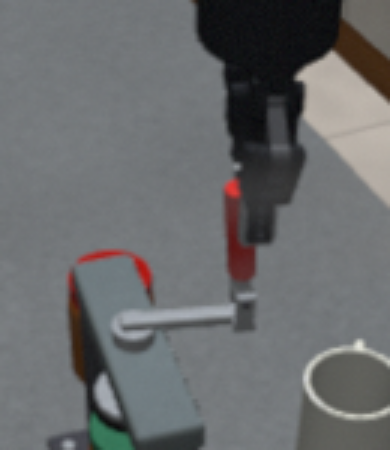

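The grip looks nearly upright (crop (232,185) to (240,285)). I'll push outward until the stop shows in the force.

```bash
for i in 1 2; do python3 -m creep '[[0.0,[-0.0025,0,0],[0,0,0]],[0.0,[0,0,0],[0,0,0]],[0.0,[0,0,0],[0,0,0]]]' 20 | egrep "pos|force"; done
```

```text
tcp_pos: [0.6336, 0.0589, 0.2712]
force: [-3.8, -5.1, 1.1]
finger_force: 24.1
tcp_pos: [0.6357, 0.0583, 0.2711]
force: [-5.5, -3.5, 0.2]
finger_force: 24.2
```

```bash
for i in 1 2; do python3 -m creep '[[0.0,[-0.0025,0,0],[0,0,0]],[0.0,[0,0,0],[0,0,0]],[0.0,[0,0,0],[0,0,0]]]' 20 | egrep "pos|force"; done
```

```text
tcp_pos: [0.638, 0.0575, 0.271]
force: [-4.8, -4.4, -0.2]
finger_force: 23.8
tcp_pos: [0.6399, 0.0569, 0.2708]
force: [-7.3, -3.3, 0.2]
finger_force: 22.6
```

Run:
```python
from m import *
s=get("side")
B=redaxis(s,(285,100,315,185));print(B)
for b in((.632,.059),(.638,.057)):
  print([proj(s,np.array([*b,z])) for z in(.204,.224,.238,.304)])
cv2.imwrite("pics/c5.png",cv2.resize(s["img"][100:200,250:350],None,fx=5,fy=5,interpolation=2)[:,:,::-1])
```

```text
(array([300.84909976, 145.97952618]), array([299.46261865, 156.19844498]), array([300.13953488, 151.20930233]), 43)
[array([301.46475366, 173.02966764]), array([302.01123469, 165.1583413 ]), array([302.40613171, 159.4625105 ]), array([304.41780748, 130.3430057 ])]
[array([304.69832137, 172.81776392]), array([305.30799056, 164.94776922]), array([305.74852908, 159.25306045]), array([307.99245519, 130.141386  ])]
```

View pics/c5.png

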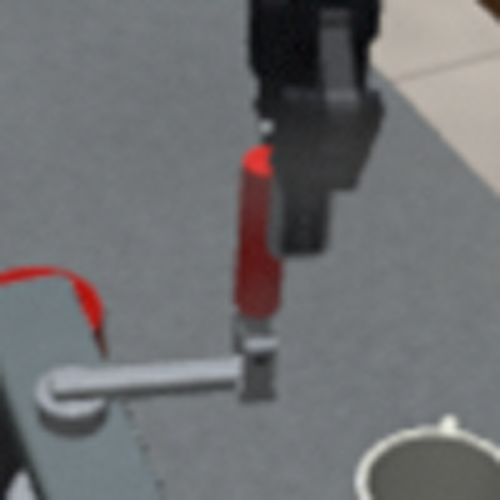

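The sleeve runs from crop (257,312) to about (263,160). That is a lean of about 1.8 px, against 2.0 px for a true vertical, so it is upright. The pads have slid about 9 mm outward on it, so I'll open a little, re-centre and re-grip.

```bash
python3 -m creep '[[0.03,[0,0,0],[0,0,0]],[0.03,[0,0,0],[0,0,0]],[0.03,[0.009,0,0.005],[0,0,0]],[0.03,[0,0,0],[0,0,0]],[0.03,[0,0,0],[0,0,0]]]' 30;  python3 -m creep '[[0.0,[0,0,0],[0,0,0]],[0.0,[0,0,0],[0,0,0]],[0.0,[0,0,0],[0,0,0]],[0.0,[0,0,0],[0,0,0]]]' 30
python3 - <<'E'
import numpy as np
a=np.radians(np.arange(0,361,20));p=70*np.c_[-np.cos(a),-np.sin(a)];print((np.diff(p,axis=0)/1000).round(4).tolist())
from h import *
s=manip.state();print(s["force"],s["tcp_pos"])
c=get("side");print(proj(c,np.array([.566,.081,.208])))
E
```

```text
time_s: 5.65
tcp_pos: [0.633, 0.0599, 0.2663]
eef_rot: [0.511, 3.1, 0.0]
force: [1.1, 0.4, -0.2]
opening: 0.353
finger_force: 0.0
time_s: 6.05
tcp_pos: [0.6333, 0.0593, 0.2665]
eef_rot: [0.512, 3.099, -0.0]
force: [-2.0, -1.7, 5.4]
opening: 0.202
finger_force: 29.5
[[0.0042, -0.0239], [0.0122, -0.0211], [0.0186, -0.0156], [0.0228, -0.0083], [0.0243, 0.0], [0.0228, 0.0083], [0.0186, 0.0156], [0.0122, 0.0211], [0.0042, 0.0239], [-0.0042, 0.0239], [-0.0122, 0.0211], [-0.0186, 0.0156], [-0.0228, 0.0083], [-0.0243, 0.0], [-0.0228, -0.0083], [-0.0186, -0.0156], [-0.0122, -0.0211], [-0.0042, -0.0239]]
[-2.01456339 -1.70988376  5.3588787 ] [0.63330971 0.05934193 0.26650226]
[265.57827313 173.8412348 ]
```

```bash
cat > f.py <<'E'
import sys
from h import *
# actual crank angle (cw from start) and radius, tangential(resisting)/radial(out) forces, tool axes fixed
A=np.array([.566,.081]);d=np.array([.947,-.322]);n=np.array([-.322,-.947])
s=manip.state();v=s["tcp_pos"][:2]-A;u=v/np.linalg.norm(v);tg=np.array([u[1],-u[0]])
f=s["force"];print("t%.2f ang %.1f rad %.1fmm z%.4f | resist %.1f radial %.1f fz %.1f"%(s["time_s"],np.degrees(np.arctan2(v@n,v@d))%360,1e3*np.linalg.norm(v),s["tcp_pos"][2],-f[:2]@tg,f[:2]@u,f[2]),s["joint_pos"][[0,6]].round(2))
E
python3 f.py
python3 -m creep '[[0,[0.0042,-0.0239,0],[0,0,0]]]' >/dev/null; python3 f.py; python3 -m creep '[[0,[0.0122,-0.0211,0],[0,0,0]]]' >/dev/null; python3 f.py;  python3 -m creep '[[0,[0,0,0],[0,0,0]]]' >/dev/null; python3 f.py
```

```text
t6.10 ang 359.1 rad 70.7mm z0.2665 | resist -2.1 radial -0.9 fz 5.6 [-0.3   1.14]
t6.20 ang 15.7 rad 69.7mm z0.2666 | resist 7.3 radial 1.2 fz 1.7 [-0.28  1.17]
t6.30 ang 37.9 rad 70.5mm z0.2666 | resist 6.0 radial 0.8 fz 1.6 [-0.26  1.19]
t6.40 ang 40.4 rad 70.6mm z0.2666 | resist -6.5 radial 4.8 fz 1.8 [-0.26  1.19]
```

```bash
python3 -m creep '[[0,[0.0171,-0.0169,0],[0,0,0]]]' >/dev/null; python3 f.py; python3 -m creep '[[0,[0.0228,-0.0083,0],[0,0,0]]]' >/dev/null; python3 f.py;  python3 -m creep '[[0,[0,0,0],[0,0,0]]]' >/dev/null; python3 f.py
```

```text
t6.50 ang 56.4 rad 70.6mm z0.2665 | resist 6.5 radial -1.7 fz 3.5 [-0.25  1.2 ]
t6.60 ang 77.1 rad 70.9mm z0.2665 | resist 6.9 radial 1.6 fz 2.8 [-0.26  1.19]
t6.70 ang 79.1 rad 70.7mm z0.2666 | resist -5.3 radial 7.7 fz 3.9 [-0.26  1.19]
```

```bash
python3 -m creep '[[0,[0.0242,-0.001,0],[0,0,0]]]' >/dev/null; python3 f.py; python3 -m creep '[[0,[0.0228,0.0083,0],[0,0,0]]]' >/dev/null; python3 f.py;  python3 -m creep '[[0,[0,0,0],[0,0,0]]]' >/dev/null; python3 f.py
python3 - <<'E'
from h import *
s=get("side")
cv2.imwrite("pics/c6.png",cv2.resize(s["img"][80:260,200:350],None,fx=4,fy=3.3,interpolation=2)[:,:,::-1])
E
```

```text
t6.80 ang 95.9 rad 71.0mm z0.2664 | resist 6.4 radial 3.9 fz 7.3 [-0.28  1.17]
t6.90 ang 116.6 rad 70.7mm z0.2664 | resist 6.3 radial 7.4 fz 7.5 [-0.31  1.13]
t7.00 ang 119.1 rad 70.0mm z0.2665 | resist -1.3 radial 10.2 fz 2.5 [-0.32  1.13]
```

View pics/c6.png

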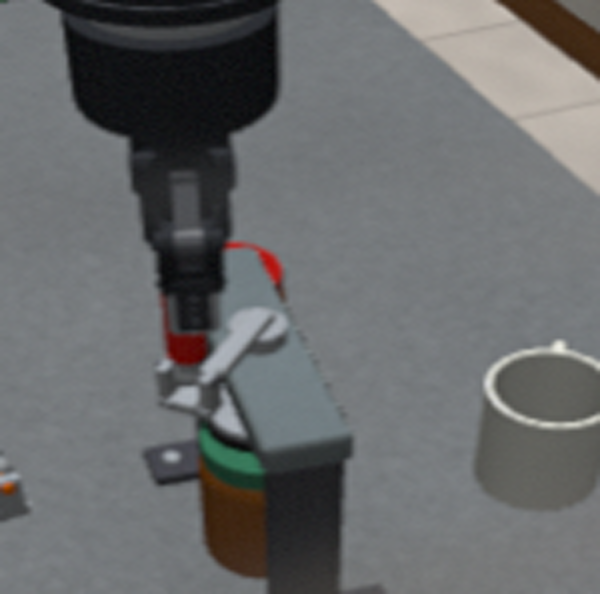

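Crop: the grip is still about upright at (185,320), pad and lid at (235,430), very close together. The radial force shows my circle running slightly inside, so I'll shift outward.

```bash
python3 -m creep '[[0,[0.001,-0.0018,0],[0,0,0]],[0,[0,0,0],[0,0,0]]]' >/dev/null; python3 f.py; python3 -m creep '[[0,[0.001,-0.0018,0],[0,0,0]],[0,[0,0,0],[0,0,0]]]' >/dev/null; python3 f.py
```

```text
t7.25 ang 118.6 rad 70.4mm z0.2663 | resist -5.1 radial 3.7 fz 6.5 [-0.31  1.13]
t7.45 ang 118.6 rad 71.2mm z0.2664 | resist -4.5 radial -5.2 fz 0.9 [-0.31  1.13]
```

```bash
python3 -m creep '[[0,[0.0186,0.0156,0],[0,0,0]]]' >/dev/null; python3 f.py; python3 -m creep '[[0,[0.0129,0.0204,0],[0,0,0]]]' >/dev/null; python3 f.py;  python3 -m creep '[[0,[0,0,0],[0,0,0]]]' >/dev/null; python3 f.py
```

```text
t7.55 ang 135.5 rad 71.3mm z0.2664 | resist 6.6 radial -4.8 fz 1.1 [-0.35  1.08]
t7.65 ang 156.2 rad 71.3mm z0.2664 | resist 7.0 radial -9.1 fz -2.4 [-0.39  1.03]
t7.75 ang 159.0 rad 71.0mm z0.2665 | resist -5.5 radial -3.4 fz 0.2 [-0.39  1.03]
```

Still only drag. On to 200°.

```bash
python3 -m creep '[[0,[0.0042,0.0239,0],[0,0,0]]]' >/dev/null; python3 f.py; python3 -m creep '[[0,[-0.0042,0.0239,0],[0,0,0]]]' >/dev/null; python3 f.py;  python3 -m creep '[[0,[0,0,0],[0,0,0]]]' >/dev/null; python3 f.py
```

```text
t7.85 ang 174.7 rad 70.2mm z0.2663 | resist 6.7 radial 1.1 fz 6.6 [-0.42  0.98]
t7.95 ang 196.2 rad 69.6mm z0.2663 | resist 6.9 radial -0.5 fz 6.4 [-0.45  0.95]
t8.05 ang 198.9 rad 69.5mm z0.2663 | resist -3.8 radial 3.4 fz 6.6 [-0.45  0.95]
```

```bash
python3 -m creep '[[0,[-0.0108,0.0216,0],[0,0,0]]]' >/dev/null; python3 f.py; python3 -m creep '[[0,[-0.0182,0.0163,0],[0,0,0]]]' >/dev/null; python3 f.py;  python3 -m creep '[[0,[0,0,0],[0,0,0]]]' >/dev/null; python3 f.py
```

```text
t8.15 ang 215.6 rad 68.7mm z0.2663 | resist 6.8 radial -4.4 fz 3.3 [-0.46  0.93]
t8.25 ang 237.1 rad 68.9mm z0.2663 | resist 5.9 radial -7.9 fz 5.2 [-0.46  0.93]
t8.35 ang 239.3 rad 68.5mm z0.2663 | resist -5.4 radial 1.0 fz 8.0 [-0.46  0.93]
```

```bash
python3 -m creep '[[0,[-0.0226,0.009,0],[0,0,0]]]' >/dev/null; python3 f.py; python3 -m creep '[[0,[-0.0243,0.0005,0],[0,0,0]]]' >/dev/null; python3 f.py;  python3 -m creep '[[0,[0,0,0],[0,0,0]]]' >/dev/null; python3 f.py
```

```text
t8.45 ang 256.8 rad 68.7mm z0.2663 | resist 6.4 radial -4.8 fz 5.0 [-0.45  0.95]
t8.55 ang 277.9 rad 69.1mm z0.2662 | resist 6.1 radial -4.6 fz 7.7 [-0.42  0.98]
t8.65 ang 280.4 rad 68.6mm z0.2663 | resist -4.5 radial 1.9 fz 7.8 [-0.42  0.98]
```

```bash
python3 -m creep '[[0,[-0.0229,-0.0076,0],[0,0,0]]]' >/dev/null; python3 f.py; python3 -m creep '[[0,[-0.0189,-0.0152,0],[0,0,0]]]' >/dev/null; python3 f.py;  python3 -m creep '[[0,[0,0,0],[0,0,0]]]' >/dev/null; python3 f.py
```

```text
t8.75 ang 296.9 rad 69.4mm z0.2663 | resist 6.2 radial -2.9 fz 4.2 [-0.39  1.01]
t8.85 ang 318.0 rad 69.8mm z0.2663 | resist 7.5 radial -1.9 fz 4.2 [-0.36  1.05]
t8.95 ang 321.5 rad 69.3mm z0.2664 | resist -2.9 radial 3.4 fz 5.0 [-0.35  1.05]
```

```bash
python3 -m creep '[[0,[-0.0132,-0.0202,0],[0,0,0]]]' >/dev/null; python3 f.py;  python3 -m creep '[[0,[0,0,0],[0,0,0]]]' >/dev/null; python3 f.py
```

```text
t9.05 ang 336.4 rad 70.3mm z0.2664 | resist 9.2 radial -1.2 fz 2.1 [-0.32  1.09]
t9.15 ang 340.9 rad 70.1mm z0.2663 | resist -1.7 radial 1.3 fz 5.4 [-0.32  1.09]
```

```bash
python3 -m creep '[[0,[-0.0023,-0.0070,0],[0,0,0]]]' >/dev/null; python3 f.py;  python3 -m creep '[[0,[0,0,0],[0,0,0]]]' >/dev/null; python3 f.py
```

```text
t9.25 ang 344.2 rad 70.0mm z0.2665 | resist 9.8 radial 4.3 fz 2.9 [-0.31  1.1 ]
t9.35 ang 345.0 rad 70.0mm z0.2664 | resist 4.8 radial 4.3 fz 3.4 [-0.31  1.1 ]
```

The force is now about 3.5 N over the drag, roughly 38° past touch (about 60 N on the pad). I'll push the grip to its stop, release, rise and look.

```bash
python3 -m creep '[[0,[-0.0015,0.0004,0],[0,0,0]],[0,[-0.0015,0.0004,0],[0,0,0]],[0,[0,0,0],[0,0,0]]]' >/dev/null; python3 f.py
python3 -m creep '[[0,[-0.0015,0.0004,0],[0,0,0]],[0,[-0.0015,0.0004,0],[0,0,0]],[0,[0,0,0],[0,0,0]]]' >/dev/null; python3 f.py
```

```text
t9.65 ang 345.0 rad 71.3mm z0.2661 | resist 4.3 radial -8.3 fz 9.0 [-0.31  1.1 ]
t9.95 ang 345.2 rad 73.2mm z0.2657 | resist 3.1 radial -16.6 fz 11.2 [-0.31  1.11]
```

```bash
python3 -m creep '[[0,[0.002,-0.0005,0],[0,0,0]],[0.05,[0,0,0],[0,0,0]],[0.05,[0,0,0],[0,0,0]],[0.05,[0,0,0],[0,0,0]],[0.05,[0,0,0],[0,0,0]]]'; python3 f.py
python3 -m creep '[[0.05,[0,0,-0.02],[0,0,0]],[0.05,[0,0,-0.03],[0,0,0]],[0.05,[0,0,-0.05],[0,0,0]],[0.05,[0,0,-0.02],[0,0,0]],[0.05,[0,0,0],[0,0,0]]]'
python3 - <<'E'
from h import *
s=get("side")
for z in(.238,.304): print(proj(s,np.array([.6285,.077,z])))
cv2.imwrite("pics/c7.png",cv2.resize(s["img"][60:260,190:370],None,fx=4,fy=3,interpolation=2)[:,:,::-1])
E
```

```text
time_s: 10.45
tcp_pos: [0.6388, 0.0744, 0.2661]
eef_rot: [-0.511, -3.1, 0.0]
force: [0.1, 0.1, -0.6]
opening: 0.582
finger_force: 0.0
t10.45 ang 346.4 rad 73.1mm z0.2661 | resist 0.1 radial 0.1 fz -0.6 [-0.31  1.1 ]
time_s: 10.95
tcp_pos: [0.6397, 0.0744, 0.3897]
eef_rot: [0.511, 3.095, 0.003]
force: [0.9, 0.5, -0.4]
opening: 0.584
finger_force: 0.0
[296.4504847  154.34837391]
[298.01916807 125.31707611]
```

View pics/c7.png

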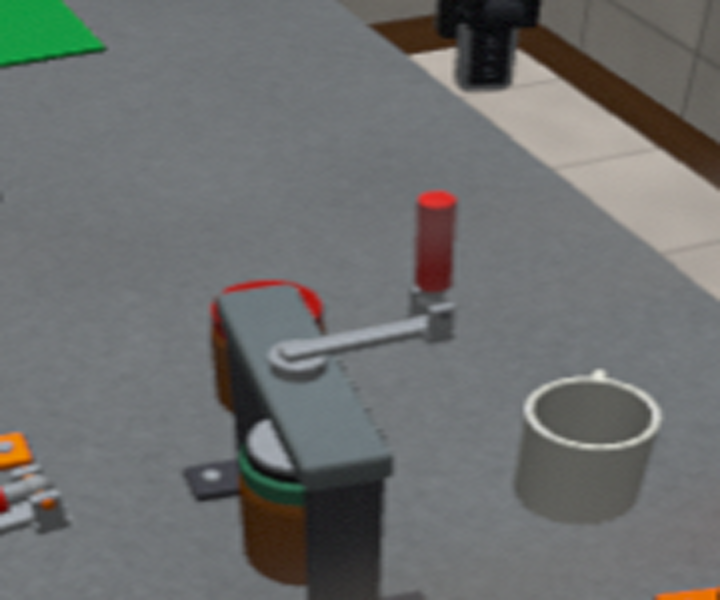

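The crop shows the grip upright ((432,285) to (437,200)), the pad down on the green lid at (265,455), and the robot clear of everything. The mug and the red jar show no sign of having been disturbed. Handing in.

```bash
python3 -c "
from rig import manip; print(manip.hand_in())"
```

```text
the job is handed in; nothing more can be done
None
```

I handed the job in at about 11 s: the grip is upright, the green jar is held at about 60 N on the pad (estimated from crank force, not measured directly), and the arm is clear of everything; the hand-in did not report a pass or fail.

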